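# Lift the row divider out of the pastry display case

### The job

Take the long red gift carton off the glass display case and leave it lying flat, centred and lengthwise, on the narrow brass-topped plinth. Then take the long row divider out of the case through the opening in its glass top, tilting it because it is longer than the opening and not forcing it against the glass. Finish while holding the divider steady in the gripper, all of it at least 5 cm clear above the glass top, and leave the other things on the counter where they are.

Things in the scene. Friction and masses are not known exactly. Their poses are not given: they have to be found in the camera images.
- case: fixed glass display case, outer 250 (x) x 480 (y) x 100 tall; origin: centre of its underside. White inner floor 12 above the counter; walls 4; glass top 92 to 100 above the counter with a central brass-rimmed opening, 180 in x, 230 in y. Inside 242 x 472, 80 high. Fixed macarons, 22 tall, along both long walls, 78 to 118 off the middle line.
- opening (a point): centre of the opening, level with the upper face of the glass top; axes as the case
- divider: row divider: copper-coloured bar 18 (x) x 320 (y) x 24 tall, black ends, 0.2 to 0.4 kg, standing on the case's inner floor roughly along the case's y, between the macarons. Origin: centre of its underside. Black grip tab on the middle of its top, to pinch across x: 14 (x) x 44 (y), from 24 to 54 above the underside.
- divider_end_a (a point): lower edge of the divider's +y end (160 from the middle)
- divider_end_b (a point): lower edge of the divider's -y end
- carton: long red closed gift carton with a gold band, 240 (its x) x 60 (its y) x 45 tall, rigid, about 0.13 to 0.25 kg. Origin: centre of its underside. At the start it lies across the opening on the glass top, its x roughly along the case's x.
- plinth: narrow black display plinth, fixed, with a flat brass top plate 100 (its x) x 50 (its y); 80 tall in all, foot 140 x 90. Origin: centre of its underside.
- plinth_top (a point): centre of the plinth's top plate, on its upper face (80 above the counter)
- gift_cube: square red gift box with a gold band, 80 x 80 x 60; bystander; loose; origin: centre of its underside
- jar: amber jar with a brass cap, 72 across, 110 tall; bystander; loose; origin: centre of its underside
- gateau: small round chocolate cake with a red top on a gold disc, 100 across, 60 tall; bystander; loose; origin: centre of its underside
- coffee_cup: white mug, 76 across, 75 tall; bystander; loose; origin: centre of its underside
- card_terminal: black card terminal lying flat, 160 x 75 x 30; bystander; loose; origin: centre of its underside
Mind the look-alikes: they are no part of the job. Of the things that look like the carton, the smaller one is meant. Several things have the shape of the plinth; the one meant has the colours described above.

How it is judged:
On the way:
1. the carton lies centred and lengthwise on the plinth, let go and at rest (horizontal distance between carton and plinth_top below 0.022 m and z of carton in the frame of plinth_top between -0.006 and 0.008 m and angle between carton's own z axis and vertical below 0.1 rad and angle between the x axis of carton and the x axis of plinth, either way round below 0.25 rad and linear speed of carton below 0.02 m/s and contact force between the fingers and carton below 0.1 N), for 0.2 s.
At the end, for the whole second after the job is handed in: carton flat (0.1 rad) on the plinth, centres within 22 mm, long axes within 0.25 rad, let go, still; divider gripped, still, lower edges of both ends over 145 mm above the counter (45 mm above the glass), touching no case, carton, plinth or bystander (all of step 1 and height (world z) of each of divider_end_a, divider_end_b above 0.145 m and contact force between the fingers and divider above 2 N and linear speed of divider below 0.03 m/s and contact force between divider and case below 0.1 N and contact force between divider and carton below 0.1 N and contact force between divider and plinth below 0.1 N and contact force between divider and gift_cube below 0.1 N and contact force between divider and jar below 0.1 N and contact force between divider and gateau below 0.1 N and contact force between divider and coffee_cup below 0.1 N and contact force between divider and card_terminal below 0.1 N); the arm keeps its last pose, push and grip.
It fails at once if the divider is forced against the case with more than 40 N (contact force between divider and case above 40 N).
It fails at once if a bystander is moved more than 30 mm (distance of any of gift_cube, jar, gateau, coffee_cup, card_terminal from where it was at the start of the episode above 0.03 m).
It also fails if it takes over 58 s, if anything falls off the work surface, if the arm or the gripper's body presses on something with over 40 N, if the wrist force passes 120 N, or if a joint passes its speed limit or range.

### The arm

A 7-joint arm with a two-finger parallel gripper is mounted at the origin on the work surface. World frame = base frame: x ahead of the robot, y to its left, z up, the work surface at z = 0. Lengths are in m, angles in rad, forces in N, time in s.
With the tool pointing down it reaches from about 0.425 to 0.875 m from the base axis. Payload 9.9 kg.
Tool frame: the origin (TCP) lies at the very end of the fingers, on their centre line; the grasp point (between the pads) lies 19 mm behind it; z points along the fingers, y is the direction in which the jaws open and shut (so a half turn about z gives the same grasp; the last joint's range is limited). The gripper opens to 85 mm and grips with 20 to 120 N. Pads are 22 mm wide; open, the fingers measure 114 mm over their backs; the gripper's body (76 mm by 85 mm) begins 54 mm behind the grasp point. The pads swing forward as they close: fully open they stand 13 mm farther back than shut.
Start: joints at [-0.084, 0.576, 0.025, 1.437, -0.015, 1.129, -0.057], TCP at [0.675, 0, 0.231] pointing down, gripper open.
Joint ranges: [-2.76, 2.76], [-0.34, 2.15], [-1.52, 1.57], [0.19, 2.46], [-1.09, 4.23], [0.17, 1.99], [-2.82, 2.82]. Speed limits (rad/s): [2.22, 2.22, 3.01, 3.01, 3.14, 3.14, 3.14].

### API

Orientations are given as a 3x3 rotation matrix whose columns are the frame's x, y, z axes.
In Python, from bench import bot gives the robot as it stands.
- The arm moves only by the tool step_arm, never from a script. Its argument "commands" is a list of rows, each a list of 5 numbers: the shift along the tool's x, y, z in cm, then the turn about the tool's z in rad, then the closure in counts, from 0 (fully open) to 255 (shut). In form: [[dx, dy, dz, turn, fingers], ...]. A call has 1 to 12 rows; each row shifts and turns the commanded pose from where the row before left it, along the tool's axes as they then stand; what a row does not reach is not made up. A row lasts 1/8 s, in which the tool goes at most 62.5 mm and 10.7 degrees, less where a joint would pass 70% of its speed; a pose out of reach is approached as far as the arm can. A call with a gripper value outside its range is refused whole. The fingers move at their own pace and stop on an object; "grip_force" is the grip in N (left out, the last holds). Time passes only in rows, so rows that do not move let the fingers close. It gives the time, the measured TCP pose, the force and the opening at its end, in the units of the state.
- bot.state(): the state, without advancing time (a new reading comes with each control period).
- bot.snapshot(name): name is "scene" or "side" or "wrist"; returns the picture (420x560x3 uint8, red, green, blue); there is no depth.
- bot.camera_params(name): a dict with "fovy" (degrees; the focal length in pixels is half the picture's height over the tangent of half this angle, whatever the lens; pixels are square), "cx", "cy" (the principal point, pixels), "k1" (the pictures are not rectified: a ray, as slopes to the right and down, at radius r is drawn at 1 + k1 r^2 times it, then the intrinsics apply), "world_from_camera" (4x4, takes a point from camera to world coordinates). Camera axes: x right, y down, z forward; pixel columns grow to the right and rows downward; lengths in m; the calibration is good to about 2 mm. A picture is of the moment at which its call begins: read the wrist's pose just before it. camera_params takes no time and is no camera call; for the wrist camera it gives the pose at the moment of the call.
- bot.close_job(): hands the job in, once; it reports no verdict.
The state is a dict: "t": time; "qpos": joint angles; "dq": joint speeds; "joint_efforts": joint torques, N m; "eef_pos": TCP position; "orientation": TCP orientation; "ft_force": force on the tool from outside, world axes, zero at the start; "ft_torque": the same for the moment, N m; "finger_gap": finger opening in m.
Only numpy, scipy, OpenCV 4.12 (cv2) and the standard library are available. Lean on these libraries where they do the work, as an engineer would, in place of code of your own. Each camera call takes 0.05 s, during which the arm holds its last target.

## Working session

There is one attempt and no reset: what is moved stays moved. The work goes in short steps, Python scripts to look and compute and a tool call to move; the robot and the scene stay as the last step left them, time stands still between calls to the robot, and variables do not carry over. Pictures are saved under pics/ and viewed, and the job is handed in when it is done.

Besides the shell and the picture viewer there is one more tool, called after "Request:" as name([rows], argument=value, ...), one row to a line, values as JSON. step_arm: Moves the arm, as the interface text tells. Its arguments: {"type":"object","properties":{"commands":{"type":"array","items":{"type":"array","items":{"type":"number"}}},"grip_force":{"type":"number"}},"required":["commands"]}

```bash
mkdir -p pics; ls
cat > h.py <<'E'
import numpy as np, cv2
from bench import bot
def snap(n,f):
    P=bot.camera_params(n); im=bot.snapshot(n); cv2.imwrite(f'pics/{f}.png',im[:,:,::-1]); np.savez(f'pics/{f}.npz',im=im,T=P['world_from_camera'],k=[P['fovy'],P['cx'],P['cy'],P['k1']]); return im,P
def load(f):
    d=np.load(f'pics/{f}.npz'); k=d['k']; return d['im'],dict(fovy=k[0],cx=k[1],cy=k[2],k1=k[3],world_from_camera=d['T'])
def KD(P):
    f=210/np.tan(np.radians(P['fovy'])/2)
    return np.array([[f,0,P['cx']],[0,f,P['cy']],[0,0,1.]]),np.array([P['k1'],0,0,0,0.])
def rays(P,uv):
    K,D=KD(P); p=cv2.undistortPoints(np.array(uv,float).reshape(-1,1,2),K,D)[:,0]
    T=np.array(P['world_from_camera']); return T[:3,3],np.c_[p,np.ones(len(p))]@T[:3,:3].T
def onz(P,uv,z):
    o,d=rays(P,uv); return o+d*((z-o[2])/d[:,2])[:,None]
def proj(P,X):
    K,D=KD(P); T=np.linalg.inv(np.array(P['world_from_camera'])); X=np.array(X,float).reshape(-1,3)
    return cv2.projectPoints(X@T[:3,:3].T+T[:3,3],np.zeros(3),np.zeros(3),K,D)[0][:,0]
E
python3 - <<'E'
from h import *
for n in('scene','side','wrist'):
    im,P=snap(n,n+'0'); print(n,P)
print(bot.state())
E
```

```text
pics
scene {'fovy': 48.51089529672934, 'cx': 287.6332848299384, 'cy': 208.2226049078228, 'k1': 0.041067216506660086, 'world_from_camera': array([[-0.31142548,  0.65882126, -0.68481291,  1.67366771],
       [ 0.95022862,  0.22267305, -0.21790429,  0.38815804],
       [ 0.0089294 , -0.71858978, -0.69537688,  1.29995631],
       [ 0.        ,  0.        ,  0.        ,  1.        ]])}
side {'fovy': 55.91379739453743, 'cx': 270.7743978117657, 'cy': 207.58054790533055, 'k1': -0.11168860401292031, 'world_from_camera': array([[-0.74705177, -0.4735448 ,  0.46655008, -0.24191143],
       [-0.66454522,  0.51390364, -0.54247829,  0.82038355],
       [ 0.01712599, -0.71530299, -0.69860456,  1.13990444],
       [ 0.        ,  0.        ,  0.        ,  1.        ]])}
wrist {'fovy': 70.94022654034632, 'cx': 278.4480368756693, 'cy': 212.28905912952484, 'k1': 0.005879090021399627, 'world_from_camera': array([[ 9.99998835e-01, -1.07276758e-04, -1.52263353e-03,
         6.75243973e-01],
       [-5.19664597e-04, -9.61864768e-01, -2.73524949e-01,
         6.81515938e-02],
       [-1.43522467e-03,  2.73525
[... 251 characters left out ...]
-0.05649794]), 'dq': array([ 0.000984  , -0.00318979,  0.00080051, -0.00238312, -0.00130657,
       -0.00094381, -0.00033064]), 'joint_efforts': array([ 3.53695883e-03, -7.66262698e+01,  2.25340560e+00, -2.86181796e+01,
        1.58117601e-02,  9.86463390e-03, -3.06662548e-05]), 'eef_pos': array([6.74652425e-01, 2.86293771e-05, 2.30634170e-01]), 'orientation': array([[-1.72161267e-05,  9.99999167e-01, -1.29065958e-03],
       [ 1.00000000e+00,  1.71826768e-05, -2.59280261e-05],
       [-2.59058275e-05, -1.29066003e-03, -9.99999167e-01]]), 'ft_force': array([ 0.14101684, -0.42951092, -0.01255974]), 'ft_torque': array([ 0.04191253, -0.01789415,  0.06230703]), 'finger_gap': 0.08535673330375947}
```

View pics/scene0.png

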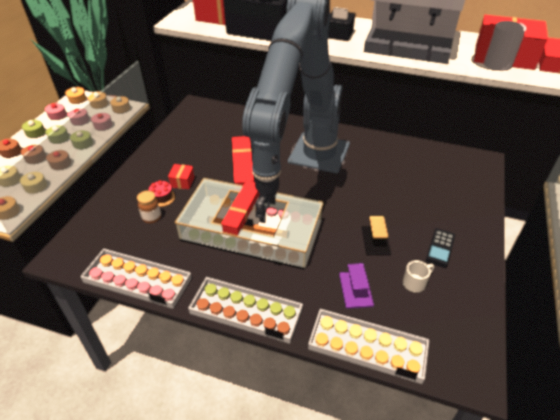

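View pics/side0.png

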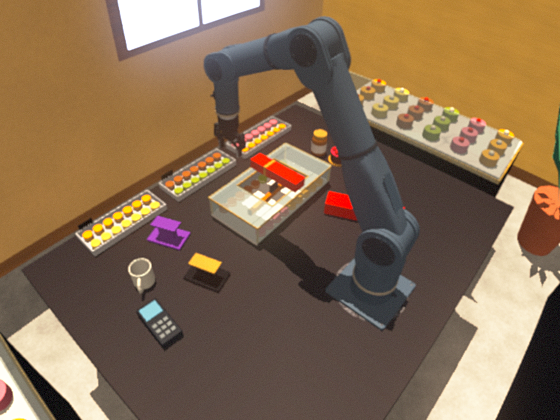

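View pics/wrist0.png

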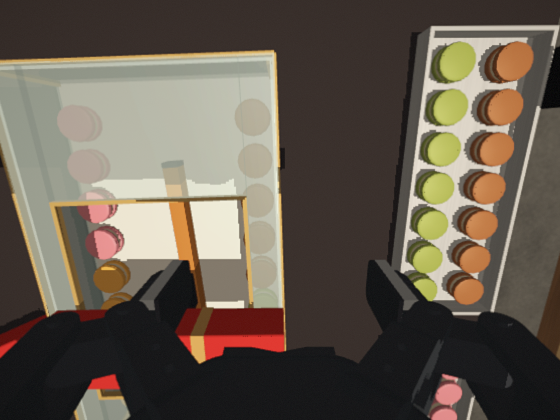

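Run:
```python
from h import *
a,_=load('scene0');b,_=load('side0')
c1=cv2.resize(a[130:290,120:400],None,fx=2.8,fy=2.8,interpolation=cv2.INTER_CUBIC)
c2=cv2.resize(b[120:310,140:400],None,fx=3,fy=3,interpolation=cv2.INTER_CUBIC)
cv2.imwrite('pics/c1.png',c1[:,:,::-1]);cv2.imwrite('pics/c2.png',c2[:,:,::-1])
for f in('scene0','side0'):
    im,P=load(f); h=cv2.cvtColor(im,cv2.COLOR_RGB2HSV)
    for nm,m in(('red',((h[...,0]<6)|(h[...,0]>174))&(h[...,1]>200)&(h[...,2]>90)),('brass',(h[...,0]>13)&(h[...,0]<24)&(h[...,1]>170)&(h[...,2]>120))):
        n,l,s,c=cv2.connectedComponentsWithStats(m.astype(np.uint8))
        print(f,nm,[(s[i].tolist(),c[i].round(1).tolist(),onz(P,c[i],.08)[0].round(3).tolist()) for i in range(1,n) if s[i,4]>60 ])
```

```text
scene0 red [([195, 0, 21, 21, 207], [205.9, 9.3], [-1.15, -1.094, 0.08]), ([476, 23, 18, 38, 267], [483.5, 41.2], [-1.249, 0.661, 0.08]), ([517, 37, 43, 33, 488], [536.2, 53.9], [-1.167, 0.945, 0.08]), ([181, 171, 12, 16, 64], [187.0, 180.1], [0.448, -0.425, 0.08])]
scene0 brass [([70, 93, 14, 9, 74], [77.0, 98.0], [0.067, -1.208, 0.08])]
side0 red [([251, 153, 20, 14, 147], [259.9, 159.1], [0.703, -0.198, 0.08]), ([266, 161, 38, 24, 377], [285.6, 173.1], [0.558, -0.201, 0.08]), ([325, 191, 31, 29, 594], [338.8, 205.1], [0.28, -0.192, 0.08])]
side0 brass [([323, 0, 237, 186, 24586], [468.4, 61.2], [0.424, -1.987, 0.08]), ([241, 124, 45, 28, 102], [263.9, 137.8], [0.801, -0.331, 0.08]), ([314, 129, 13, 12, 109], [320.0, 133.7], [0.629, -0.541, 0.08]), ([189, 253, 32, 21, 287], [202.3, 262.6], [0.459, 0.351, 0.08])]
```

View pics/c1.png

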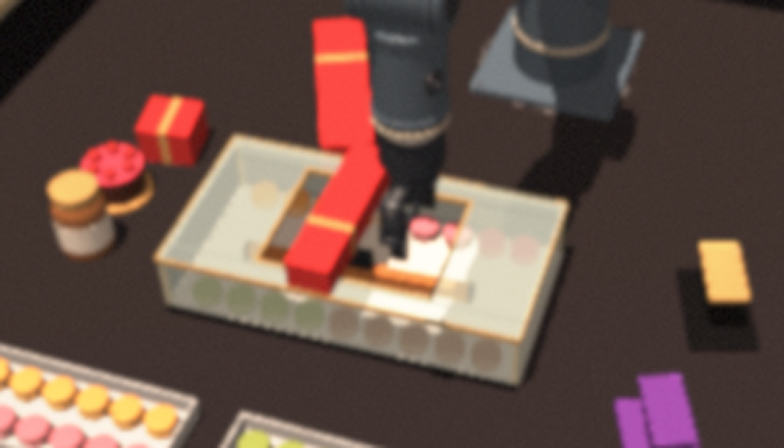

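View pics/c2.png

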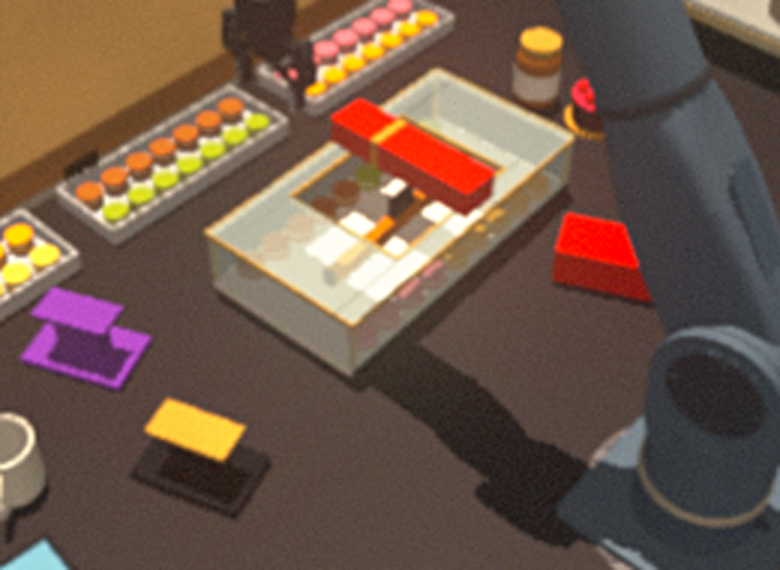

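Run:
```python
from h import *
S=lambda p:np.array(p,float)/3-.33+[140,120]
C=lambda p:np.array(p,float)/2.8-.32+[120,130]
_,Ps=load('side0');_,Pc=load('scene0');_,Pw=load('wrist0')
def show(n,P,uv,z):
    X=onz(P,uv,z)[:,:2]; print(n,X.round(3).tolist(),'mean',X.mean(0).round(4), 'edges',[(np.linalg.norm(X[i-1]-X[i]).round(3),np.degrees(np.arctan2(*(X[i-1]-X[i])[::-1])).round(1)) for i in range(len(X))])
show('carton side',Ps,S([(360,99),(333,117),(468,190),(493,172)]),.145)
show('carton scene near',Pc,C([(288,262),(333,272)]),.145)
show('plinth side',Ps,S([(172,397),(245,430),(225,460),(145,432)]),.08)
show('plinth scene',Pc,C([(698,241),(738,240),(750,298),(705,303)]),.08)
show('case side',Ps,S([(207,233), (352,325),(574,140),(437,68)]),.1)
show('case scene',Pc,C([(232,136),(568,203),(518,338),(157,260)]),.1)
show('case wrist far',Pw,[(275,53),(0,64)],.1)
show('opening wrist',Pw,[(245,197),(53,204)],.1)
show('divider wrist',Pw,[(163,165),(184,162),(200,300),(182,300)],.036)
show('divider side end',Ps,S([(325,268),(335,283)]),.036)
show('cube scene',Pc,C([(152,95),(207,103),(197,135),(138,129)]),.06)
show('big carton scene',Pc,C([(313,20),(360,17),(320,135),(375,130)]),.06)
show('cup,jar,gateau,term',Pc,[(416,270),(148,198),(162,188),(441,247)],.06)
```

```text
carton side [[0.676, -0.167], [0.675, -0.112], [0.442, -0.118], [0.441, -0.169]] mean [ 0.5586 -0.1416] edges [(np.float64(0.236), np.float64(-179.6)), (np.float64(0.056), np.float64(-89.0)), (np.float64(0.233), np.float64(1.7)), (np.float64(0.05), np.float64(88.5))]
carton scene near [[0.679, -0.163], [0.677, -0.104]] mean [ 0.6777 -0.1334] edges [(np.float64(0.059), np.float64(91.8)), (np.float64(0.059), np.float64(-88.2))]
plinth side [[0.507, 0.333], [0.411, 0.309], [0.397, 0.352], [0.491, 0.387]] mean [0.4516 0.3451] edges [(np.float64(0.056), np.float64(106.6)), (np.float64(0.099), np.float64(14.1)), (np.float64(0.046), np.float64(-72.1)), (np.float64(0.1), np.float64(-159.8))]
plinth scene [[0.414, 0.304], [0.395, 0.354], [0.494, 0.386], [0.521, 0.334]] mean [0.4559 0.3443] edges [(np.float64(0.111), np.float64(15.5)), (np.float64(0.053), np.float64(-69.3)), (np.float64(0.104), np.float64(-162.0)), (np.float64(0.059), np.float64(117.0))]
case side [[0.667, 0.133], [0.419, 0.124], [0.431, -0.348], [0.686, -0.349]] mean [ 0.5508 -0.11  ] edges [(np.float64(0.483), np.float64(-87
[... 1234 characters left out ...]
loat64(0.08), np.float64(13.4)), (np.float64(0.087), np.float64(-83.8)), (np.float64(0.074), np.float64(-164.9)), (np.float64(0.089), np.float64(100.1))]
big carton scene [[0.092, -0.386], [0.06, -0.318], [0.353, -0.264], [0.317, -0.192]] mean [ 0.2055 -0.29  ] edges [(np.float64(0.297), np.float64(40.8)), (np.float64(0.076), np.float64(-64.7)), (np.float64(0.298), np.float64(-169.7)), (np.float64(0.081), np.float64(-63.1))]
cup,jar,gateau,term [[0.598, 0.502], [0.572, -0.532], [0.503, -0.51], [0.466, 0.572]] mean [0.5348 0.0081] edges [(np.float64(0.15), np.float64(151.9)), (np.float64(1.034), np.float64(88.5)), (np.float64(0.073), np.float64(-17.7)), (np.float64(1.083), np.float64(-88.1))]
```

Request:
step_arm([
  [-3.5,-2.9,0,-0.177,0],
  [0,0,0,0,0],
], grip_force=30)

```text
t: 0.4
eef_pos: [0.6442, -0.039, 0.2313]
orientation: [[-0.174, 0.985, -0.001], [0.985, 0.174, -0.002], [-0.002, -0.002, -1.0]]
ft_force: [0.3, -0.4, -0.2]
finger_gap: 0.0854
```

Request:
step_arm([
  [0,0,0,-0.177,0],
  [0,0,0,-0.177,0],
  [0,0,0,-0.177,0],
  [0,0,0,-0.177,0],
  [0,0,0,-0.177,0],
  [0,0,0,-0.177,0],
  [0,0,0,-0.177,0],
  [0,0,0,-0.177,0],
  [2.8,-3.3,0,0,0],
  [2.8,-3.3,0,0,0],
  [2.8,-3.3,0,0,0],
  [0,0,0,0,0],
])

```text
t: 1.9
eef_pos: [0.5624, -0.1393, 0.2312]
orientation: [[-1.0, -0.016, -0.002], [-0.016, 1.0, -0.002], [0.002, -0.002, -1.0]]
ft_force: [-0.4, 0.8, -0.1]
finger_gap: 0.0857
```

Run:
```python
from h import *
s=bot.state();print(s['t'],s['eef_pos'],s['orientation'][:,0],s['qpos'])
snap('wrist','wrist1')
```

```text
1.9 [ 0.56235209 -0.13934156  0.23123375] [-0.99987209 -0.01591963  0.0015364 ] [ 0.42441601  0.45145472 -0.39565402  1.68757595  0.19797913  1.04336674
  1.55076638]
```

View pics/wrist1.png

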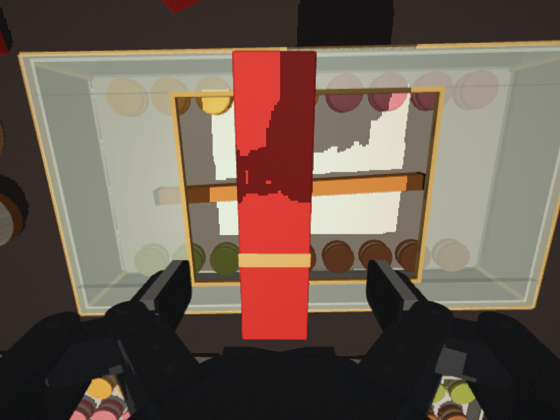

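Run:
```python
from h import *
_,P=load('wrist1')
def show(n,uv,z):
    X=onz(P,uv,z)[:,:2]; print(n,X.round(4).tolist(),'mean',X.mean(0).round(4), 'edges',[(np.linalg.norm(X[i-1]-X[i]).round(3),np.degrees(np.arctan2(*(X[i-1]-X[i])[::-1])).round(1)) for i in range(len(X))])
show('carton',[(233,52),(316,52),(308,339),(242.5,339)],.145)
show('opening inner',[(174,94),(443,89),(419,281),(195,284)],.1)
show('case',[(21,55),(540,306),(80,313)],.1)
show('div',[(155,188),(424,173),(424,188),(155,204)],.036)
```

```text
carton [[0.4427, -0.1742], [0.4418, -0.1164], [0.6783, -0.1119], [0.6793, -0.1718]] mean [ 0.5605 -0.1436] edges [(np.float64(0.237), np.float64(0.6)), (np.float64(0.058), np.float64(-89.1)), (np.float64(0.236), np.float64(-178.9)), (np.float64(0.06), np.float64(91.0))]
opening inner [[0.4661, -0.2326], [0.4587, -0.0011], [0.6421, 0.005], [0.6494, -0.2258]] mean [ 0.5541 -0.1136] edges [(np.float64(0.183), np.float64(2.1)), (np.float64(0.232), np.float64(-88.2)), (np.float64(0.183), np.float64(-178.1)), (np.float64(0.231), np.float64(91.8))]
case [[0.438, -0.3576], [0.6689, 0.1357], [0.6857, -0.3502]] mean [ 0.5975 -0.1907] edges [(np.float64(0.248), np.float64(1.7)), (np.float64(0.545), np.float64(-115.1)), (np.float64(0.486), np.float64(92.0))]
div [[0.562, -0.2844], [0.5397, 0.0251], [0.5571, 0.0278], [0.5812, -0.2863]] mean [ 0.56   -0.1295] edges [(np.float64(0.019), np.float64(-5.6)), (np.float64(0.31), np.float64(-85.9)), (np.float64(0.018), np.float64(-171.5)), (np.float64(0.315), np.float64(94.4))]
```

Request:
step_arm([
  [0.2,-0.4,3,0,0],
  [0,0,4,0,0],
  [0,0,3.5,0,0],
  [0,0,1.7,0,0],
  [0,0,0,0,0],
  [0,0,0,0,150],
  [0,0,0,0,255],
  [0,0,0,0,255],
  [0,0,0,0,255],
  [0,0,0,0,255],
], grip_force=40)

```text
t: 3.2
eef_pos: [0.5634, -0.14, 0.1108]
orientation: [[-1.0, -0.022, 0.003], [-0.022, 1.0, -0.0], [-0.003, -0.001, -1.0]]
ft_force: [-0.4, 0.2, 7.2]
finger_gap: 0.0594
```

Request:
step_arm([
  [0,0,-2,0,255],
  [0,0,-4,0,255],
  [0,2,-3,-0.05,255],
  [0.9,4,0,0,255],
  [1,5,0,0,255],
  [1,5,0,0,255],
  [1,5,0,0,255],
  [1,5,0,0,255],
  [1,5,0,0,255],
  [1,5,0,0,255],
  [1,4,0,0,255],
  [0,0,0,0,255],
])

```text
t: 4.7
eef_pos: [0.4541, 0.2572, 0.2]
orientation: [[-0.997, -0.078, 0.0], [-0.078, 0.997, 0.002], [-0.001, 0.002, -1.0]]
ft_force: [0.0, -0.9, -0.9]
finger_gap: 0.0592
```

Run:
```python
from h import *
snap('wrist','wrist2')
```

```text
(no output)
```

View pics/wrist2.png

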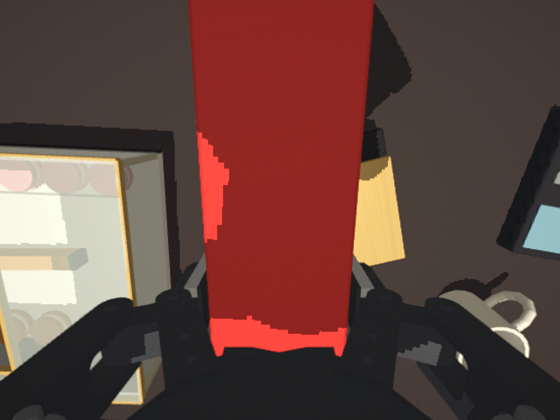

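Run:
```python
from h import *
_,P=load('wrist2')
X=onz(P,[(390,157),(405.5,257),(358,266)],.08)[:,:2];print(X)
e=X[1]-X[0];L=np.linalg.norm(e);a=np.arctan2(e[1],e[0]);print(L,np.degrees(a))
print((X[0]+X[1])/2+.025*np.array([np.sin(a),-np.cos(a)]))
```

```text
[[0.40196295 0.3503057 ]
 [0.49507419 0.38243786]
 [0.50806039 0.33817429]]
0.09849964562062213 19.03926375119808
[0.45667397 0.3427394 ]
```

Request:
step_arm([
  [-0.4,3,0,0,255],
  [-0.4,3,0,0,255],
  [-0.3,2.7,0,0,255],
  [0,0,0,-0.12,255],
  [0,0,0,-0.115,255],
  [0,0,3,0,255],
  [0,0,3,0,255],
  [0,0,2.5,0,255],
  [0,0,0,0,255],
  [0,0,0,0,255],
])

```text
t: 6.0
eef_pos: [0.4612, 0.3407, 0.1153]
orientation: [[-0.954, -0.301, 0.001], [-0.301, 0.954, 0.0], [-0.001, 0.0, -1.0]]
ft_force: [-0.8, 0.6, -0.6]
finger_gap: 0.0595
```

Request:
step_arm([
  [0.1,0.5,1,0,255],
  [0,0,0.9,0,255],
  [0,0,0.3,0,255],
  [0,0,0.2,0,255],
  [0,0,0,0,255],
])

```text
t: 6.62
eef_pos: [0.4578, 0.3454, 0.0908]
orientation: [[-0.953, -0.302, 0.0], [-0.302, 0.953, -0.0], [-0.0, -0.0, -1.0]]
ft_force: [-2.4, -2.1, 5.5]
finger_gap: 0.0594
```

Run:
```python
from h import *
s=bot.state();print(s['eef_pos'],s['ft_force'])
im,_=snap('side','side3');cv2.imwrite('pics/c3.png',cv2.resize(im[200:320,130:290],None,fx=4,fy=4,interpolation=cv2.INTER_CUBIC)[:,:,::-1])
```

```text
[0.45775682 0.34539106 0.09082671] [-2.37815798 -2.14081122  5.51953957]
```

View pics/c3.png

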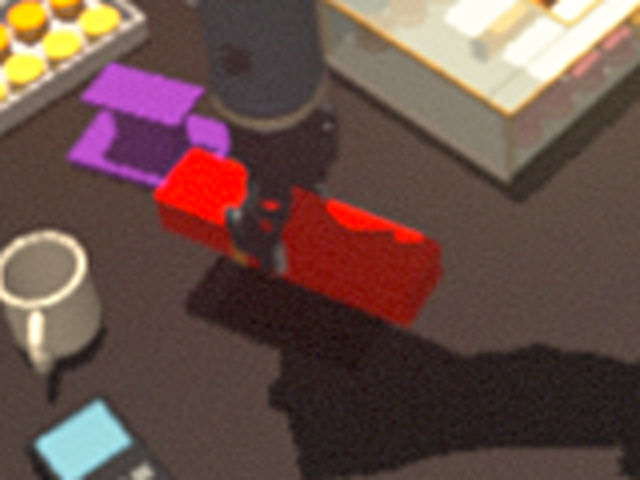

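Request:
step_arm([
  [0,0,0,0,150],
  [0,0,0,0,80],
  [0,0,0,0,0],
  [0,0,0,0,0],
  [0,0,0,0,0],
  [0,0,-3,0,0],
  [0,0,-4,0,0],
  [0,0,-5,0,0],
  [0,0,-4,0,0],
  [0,0,0,0,0],
])

```text
t: 7.92
eef_pos: [0.4589, 0.3468, 0.2534]
orientation: [[-0.953, -0.302, 0.005], [-0.302, 0.953, 0.004], [-0.005, 0.002, -1.0]]
ft_force: [-0.1, 0.4, -0.4]
finger_gap: 0.0854
```

Run:
```python
from h import *
s=bot.state();print(s['eef_pos'],s['ft_force'])
im,_=snap('side','side4');cv2.imwrite('pics/c4.png',cv2.resize(im[200:320,130:290],None,fx=4,fy=4,interpolation=cv2.INTER_CUBIC)[:,:,::-1])
snap('wrist','wrist4')
```

```text
[0.45889243 0.34677318 0.25344502] [-0.11784771  0.43409163 -0.41149294]
```

View pics/c4.png

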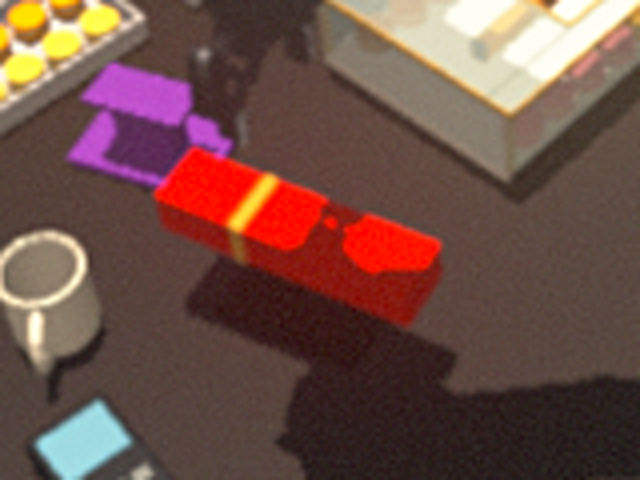

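View pics/wrist4.png

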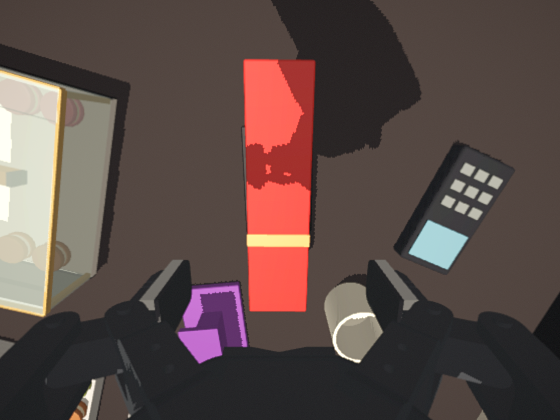

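Run:
```python
from h import *
_,P=load('wrist4');X=onz(P,[(244,60),(315,61),(307,311),(249,311)],.125);print(X.mean(0),X.round(3).tolist())
e=X[3]-X[0];print(np.degrees(np.arctan2(e[1],e[0])))
_,P=load('side4');S=np.array([(193,148),(157,192),(412,275),(442,242)])/4-.375+[130,200]
Y=onz(P,S,.125);print(Y.mean(0),Y.round(3).tolist())
```

```text
[0.45485096 0.34365322 0.125     ] [[0.35, 0.28, 0.125], [0.333, 0.336, 0.125], [0.559, 0.408, 0.125], [0.577, 0.35, 0.125]]
16.965917869794694
[0.45557267 0.34030496 0.125     ] [[0.575, 0.354, 0.125], [0.559, 0.405, 0.125], [0.341, 0.321, 0.125], [0.347, 0.281, 0.125]]
```

Request:
step_arm([
  [0.3,-3,0,0,0],
  [0.5,-5,0,0,0],
  [0.5,-5,0,0,0],
  [0.5,-5,0,0,0],
  [0.5,-5,0,0,0],
  [0.5,-5,0,0,0],
  [0.5,-5,0,0,0],
  [0.5,-5,0,0,0],
  [0.5,-5,0,0,0],
  [0.5,-3.5,0,0,0],
  [0,-2,0,0,0],
  [0,0,0,0.1,0],
])

```text
t: 9.52
eef_pos: [0.5586, -0.1326, 0.2489]
orientation: [[-0.979, -0.202, -0.002], [-0.202, 0.979, 0.001], [0.002, 0.001, -1.0]]
ft_force: [0.1, 0.6, 0.4]
finger_gap: 0.0854
```

Request:
step_arm([
  [0,0,0,0.17,0],
  [0,0,0,0.17,0],
  [0,0,0,0.17,0],
  [0,0,0,0.17,0],
  [0,0,0,0.17,0],
  [0,0,0,0.17,0],
  [0,0,0,0.17,0],
  [0,0,0,0.17,0],
  [0,0,0,0.17,0],
  [0,0,0,0.17,0],
  [0,0,0,0,0],
])

```text
t: 10.9
eef_pos: [0.5587, -0.1301, 0.2495]
orientation: [[-0.081, 0.997, -0.001], [0.997, 0.081, 0.0], [0.0, -0.001, -1.0]]
ft_force: [-0.2, -0.8, -0.1]
finger_gap: 0.0854
```

Run:
```python
from h import *
s=bot.state();print(s['t'],s['eef_pos'],s['orientation'],s['qpos'])
snap('wrist','wrist5');snap('side','side5')
```

```text
10.9 [ 0.55873704 -0.13007977  0.2495386 ] [[-8.06068588e-02  9.96745092e-01 -1.32474748e-03]
 [ 9.96745870e-01  8.06073817e-02  3.46081251e-04]
 [ 4.51739214e-04 -1.29254006e-03 -9.99999063e-01]] [ 0.15734277  0.40802224 -0.01511572  1.68422923  0.0067349   1.05075322
  0.22080769]
```

View pics/wrist5.png

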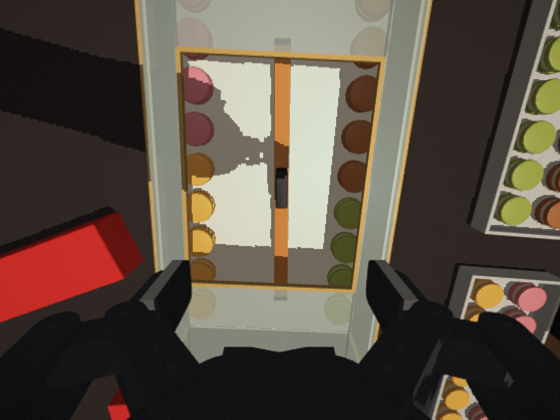

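View pics/side5.png

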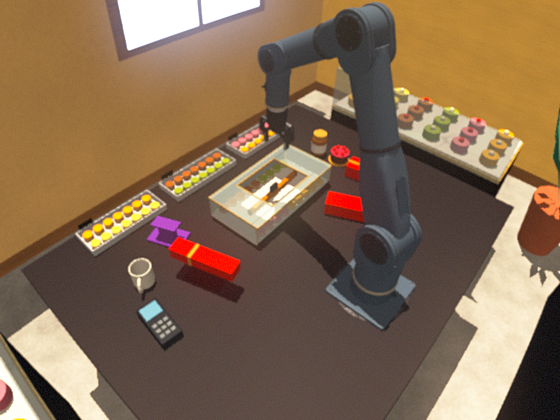

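Run:
```python
from h import *
im,P=load('wrist5')
c=cv2.resize(im[20:310,170:400],None,fx=2,fy=2,interpolation=cv2.INTER_CUBIC);cv2.imwrite('pics/c5.png',c[:,:,::-1])
h=cv2.cvtColor(im,cv2.COLOR_RGB2HSV)
m=((h[...,0]>5)&(h[...,0]<18)&(h[...,1]>190)).astype(np.uint8);m[:,:265]=0;m[:,300:]=0
for r in (70,100,140,160,220,240,250):
    x=np.where(m[r])[0]
    if len(x): print(r,x.min(),x.max(),onz(P,[(x.min()-.5,r),(x.max()+.5,r)],.036)[:,:2].round(4).tolist())
print('corners',onz(P,[(274,39),(290,39),(275,300),(288,300)],.036)[:,:2].round(4).tolist())
print('tab top',onz(P,[(276,168),(287,168),(276,208),(288,208)],.066)[:,:2].round(4).tolist())
print('opening',onz(P,[(181,52),(384,60),(353,288),(190,286)],.1)[:,:2].round(4).tolist())
```

```text
corners [[0.5412, 0.0294], [0.5583, 0.0308], [0.5667, -0.2877], [0.5844, -0.2862]]
tab top [[0.554, -0.104], [0.5661, -0.1031], [0.5576, -0.1495], [0.5712, -0.1484]]
opening [[0.4618, -0.004], [0.6428, 0.004], [0.6493, -0.225], [0.4693, -0.2371]]
```

View pics/c5.png

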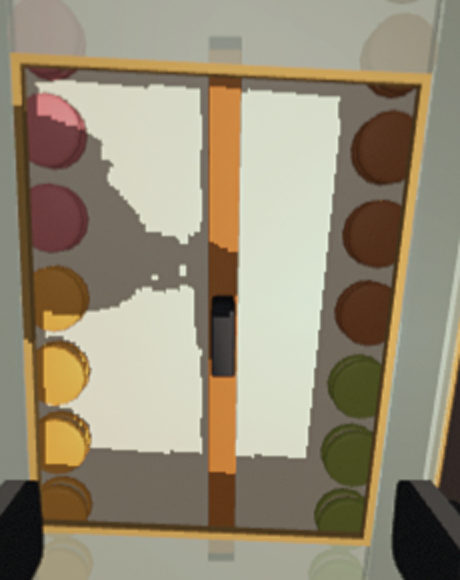

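Request:
step_arm([
  [0.6,0.2,3,0,0],
  [0.5,0.2,5,0,0],
  [0,0,5,0,0],
  [0,0,3,0,0],
  [0,0,1,0,0],
  [0,0,0,0,0],
], grip_force=25)

```text
t: 11.75
eef_pos: [0.562, -0.12, 0.0803]
orientation: [[-0.079, 0.997, -0.0], [0.997, 0.079, 0.0], [0.0, -0.0, -1.0]]
ft_force: [0.3, 0.7, -0.5]
finger_gap: 0.0853
```

Run:
```python
from h import *
s=bot.state();print(s['t'],s['eef_pos'],s['orientation'][:,1])
snap('wrist','wrist6')
```

```text
11.75 [ 0.5620171  -0.12000472  0.08033639] [ 9.96855515e-01  7.92398866e-02 -3.50660080e-04]
```

View pics/wrist6.png

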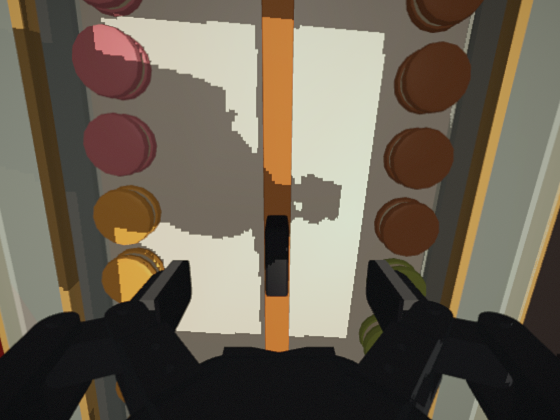

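Request:
step_arm([
  [0,0,2,0,0],
  [0,0,1.8,0,0],
  [0,0,0,0,0],
  [0,0,0,0,120],
  [0,0,0,0,200],
  [0,0,0,0,255],
  [0,0,0,0,255],
  [0,0,0,0,255],
  [0,0,0,0,255],
], grip_force=25)

```text
t: 12.92
eef_pos: [0.5621, -0.1201, 0.0426]
orientation: [[-0.078, 0.997, 0.0], [0.997, 0.078, -0.0], [-0.0, 0.0, -1.0]]
ft_force: [-0.9, 0.7, 5.1]
finger_gap: 0.0133
```

Request:
step_arm([
  [0,0,-1,0,255],
  [0,0,-1,0,255],
  [0,0,-1,0,255],
  [0,0,0,0,255],
  [0,0,0,0,255],
])

```text
t: 13.55
eef_pos: [0.5618, -0.1201, 0.0723]
orientation: [[-0.078, 0.997, -0.0], [0.997, 0.078, -0.0], [-0.0, -0.0, -1.0]]
ft_force: [-0.3, -0.3, -2.7]
finger_gap: 0.0137
```

Run:
```python
from h import *
s=bot.state();print(s['t'],s['eef_pos'],s['ft_force'],s['ft_torque'],s['finger_gap'])
im,_=snap('wrist','wrist7')
im,_=snap('side','side7');cv2.imwrite('pics/c7.png',cv2.resize(im[100:250,200:350],None,fx=4,fy=4,interpolation=cv2.INTER_CUBIC)[:,:,::-1])
```

```text
13.55 [ 0.56180442 -0.1200749   0.07226591] [-0.26742246 -0.3190945  -2.69253528] [ 0.00833257 -0.01809738 -0.02720819] 0.013686826957341162
```

View pics/wrist7.png

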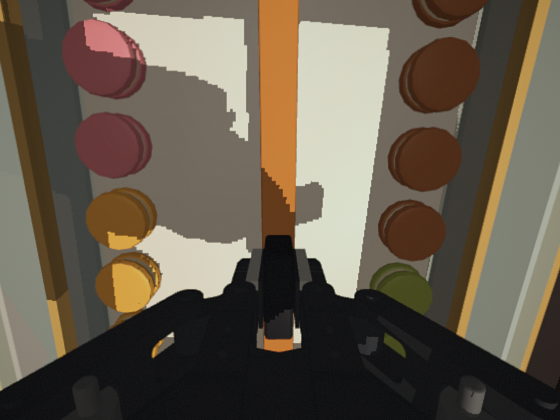

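View pics/c7.png

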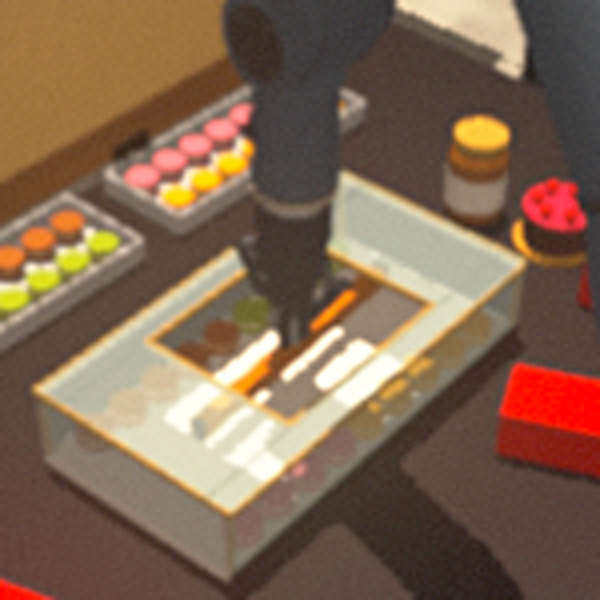

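Request:
step_arm([
  [-1.4,0,0,0,255],
  [-1.6,0,0,0,255],
  [-1.4,0,0,0,255],
  [0,0,0,0,255],
  [0,0,-1,0,255],
  [0,0,-1,0,255],
  [0,0,-0.4,0,255],
  [0,0,0,0,255],
])

```text
t: 14.65
eef_pos: [0.5657, -0.1637, 0.0969]
orientation: [[-0.078, 0.997, 0.001], [0.997, 0.078, -0.0], [-0.0, 0.001, -1.0]]
ft_force: [-0.3, -0.1, -2.3]
finger_gap: 0.0135
```

Run:
```python
from h import *
s=bot.state();print(s['t'],s['eef_pos'],s['ft_force'],s['ft_torque'],s['finger_gap'])
im,_=snap('wrist','wrist8')
im,_=snap('side','side8');cv2.imwrite('pics/c8.png',cv2.resize(im[100:250,200:350],None,fx=4,fy=4,interpolation=cv2.INTER_CUBIC)[:,:,::-1])
```

```text
14.65 [ 0.56568409 -0.16366688  0.0969244 ] [-0.27121468 -0.09405861 -2.29825419] [ 0.02495643  0.0387798  -0.03208264] 0.013483786579941813
```

View pics/wrist8.png

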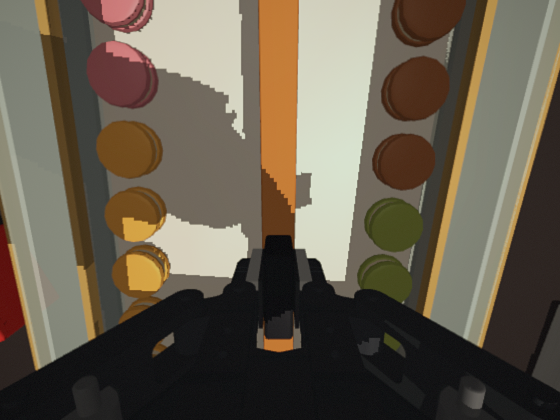

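View pics/c8.png

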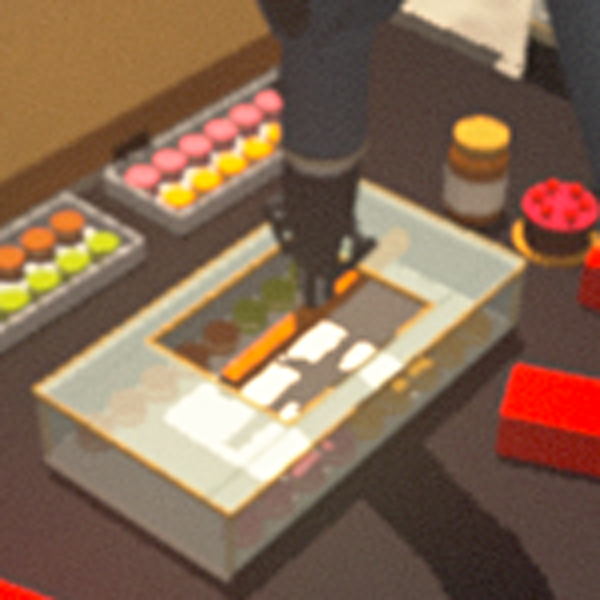

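Run:
```python
from h import *
im,P=load('side8')
def rc(X): return ((proj(P,X)-[200,100]+.375)*4).round(0).tolist()
print('end top',rc([[.5445,-.0135,.0905],[.5625,-.0115,.0905],[.5445,-.0135,.0665]]),'rim',rc([[.464,-.0015,.1],[.553,.0005,.1],[.642,.0045,.1]]))
cv2.imwrite('pics/c9.png',cv2.resize(im[150:230,215:295],None,fx=8,fy=8,interpolation=cv2.INTER_CUBIC)[:,:,::-1])
```

```text
end top [[232.0, 381.0], [218.0, 373.0], [232.0, 398.0]] rim [[286.0, 418.0], [216.0, 377.0], [149.0, 338.0]]
```

View pics/c9.png

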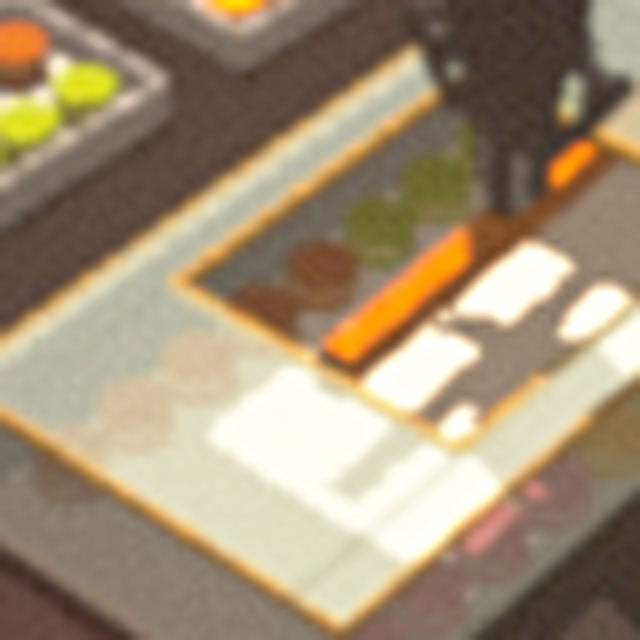

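Request:
step_arm([
  [0,0,-0.3,0,255],
  [0,0,-0.2,0,255],
  [0,0,-0.2,0,255],
  [0,0,0,0,255],
])

```text
t: 15.25
eef_pos: [0.565, -0.1643, 0.1032]
orientation: [[-0.077, 0.997, -0.001], [0.997, 0.077, -0.0], [-0.0, -0.001, -1.0]]
ft_force: [-1.0, -2.7, -6.7]
finger_gap: 0.0136
```

Request:
step_arm([
  [0,0,-0.2,0,255],
  [0,0,-0.2,0,255],
  [0,0,0,0,255],
])

```text
t: 15.62
eef_pos: [0.5654, -0.1637, 0.1075]
orientation: [[-0.078, 0.997, 0.0], [0.997, 0.078, 0.0], [0.0, 0.0, -1.0]]
ft_force: [-1.4, -0.4, -6.1]
finger_gap: 0.0135
```

Run:
```python
from h import *
s=bot.state();print(s['t'],s['eef_pos'],s['ft_force'],s['ft_torque'],s['finger_gap'])
im,_=snap('side','side10');cv2.imwrite('pics/c10.png',cv2.resize(im[130:230,200:320],None,fx=6,fy=6,interpolation=cv2.INTER_CUBIC)[:,:,::-1])
```

```text
15.625 [ 0.56536617 -0.16373713  0.10749073] [-1.37091166 -0.39747807 -6.11998981] [-0.01832802  0.21301385 -0.04469802] 0.013514393661176412
```

View pics/c10.png

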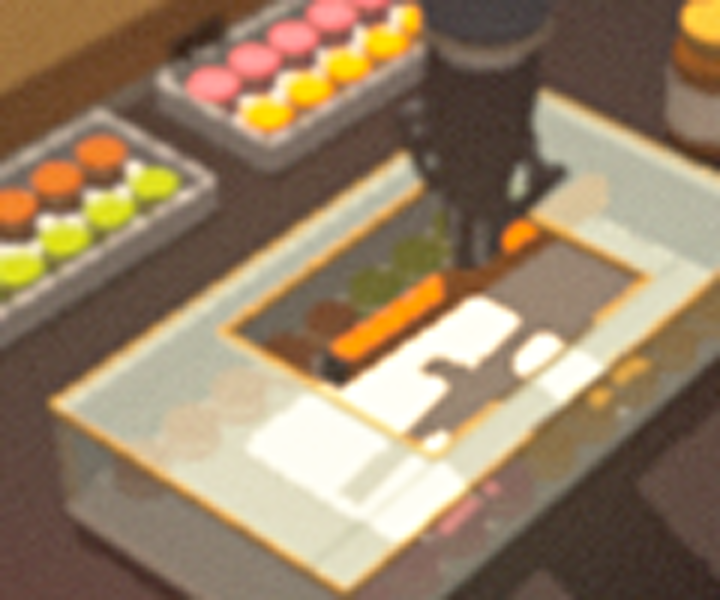

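Request:
step_arm([
  [0,0,-0.2,0,255],
  [0,0,-0.2,0,255],
  [0,0,-0.2,0,255],
  [0,0,-0.2,0,255],
  [0,0,0,0,255],
])

```text
t: 16.3
eef_pos: [0.5655, -0.1637, 0.1155]
orientation: [[-0.078, 0.997, 0.0], [0.997, 0.078, 0.0], [0.0, 0.0, -1.0]]
ft_force: [0.7, 0.4, -4.3]
finger_gap: 0.0132
```

Run:
```python
from h import *
s=bot.state();print(s['t'],s['eef_pos'],s['ft_force'],s['ft_torque'],s['finger_gap'])
im,_=snap('side','side11');cv2.imwrite('pics/c11.png',cv2.resize(im[130:230,200:320],None,fx=6,fy=6,interpolation=cv2.INTER_CUBIC)[:,:,::-1])
```

```text
16.3 [ 0.56546988 -0.16374875  0.11550865] [ 0.72442396  0.41518716 -4.2683241 ] [ 0.12574649  0.05497724 -0.03162395] 0.01315987757708771
```

View pics/c11.png

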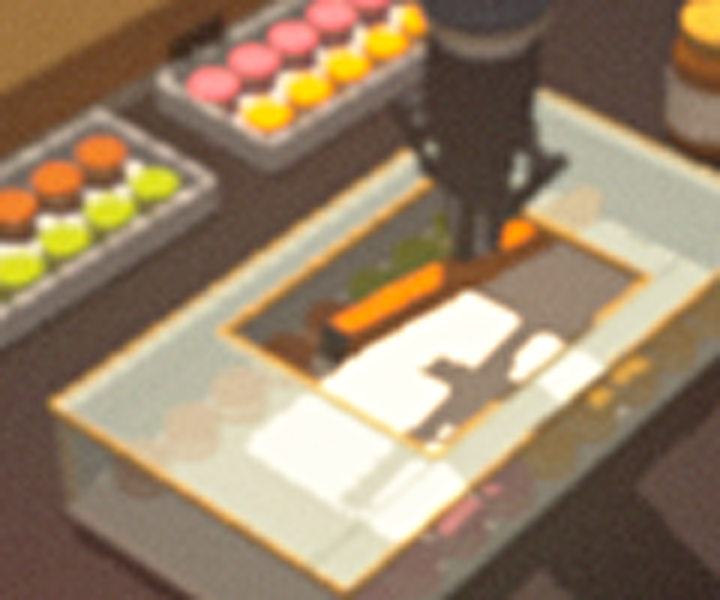

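Request:
step_arm([
  [0,0,-0.2,0,255],
  [0,0,-0.2,0,255],
  [0,0,-0.2,0,255],
  [0,0,-0.2,0,255],
  [0,0,-0.2,0,255],
  [0,0,0,0,255],
])

```text
t: 17.1
eef_pos: [0.5654, -0.1637, 0.1255]
orientation: [[-0.078, 0.997, 0.0], [0.997, 0.078, 0.0], [0.0, 0.0, -1.0]]
ft_force: [-0.8, 1.1, -5.5]
finger_gap: 0.0133
```

Run:
```python
from h import *
s=bot.state();print(s['t'],s['eef_pos'],s['ft_force'],s['ft_torque'],s['finger_gap'])
im,_=snap('side','side12');cv2.imwrite('pics/c12.png',cv2.resize(im[130:230,200:320],None,fx=6,fy=6,interpolation=cv2.INTER_CUBIC)[:,:,::-1])
im,_=snap('scene','scene12');cv2.imwrite('pics/d12.png',cv2.resize(im[150:270,160:340],None,fx=4,fy=4,interpolation=cv2.INTER_CUBIC)[:,:,::-1])
```

```text
17.1 [ 0.56540862 -0.16374683  0.12551988] [-0.84121076  1.08198927 -5.54110724] [0.26480731 0.12830207 0.05845602] 0.01334118256582281
```

View pics/c12.png

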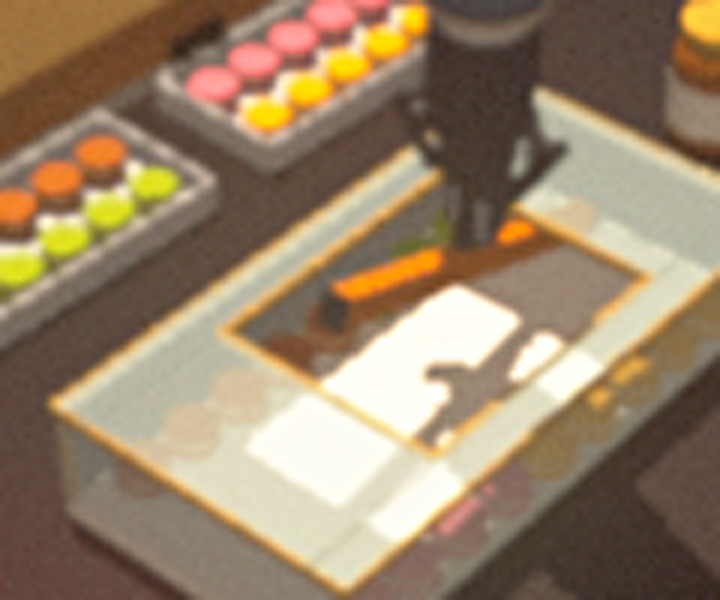

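View pics/d12.png

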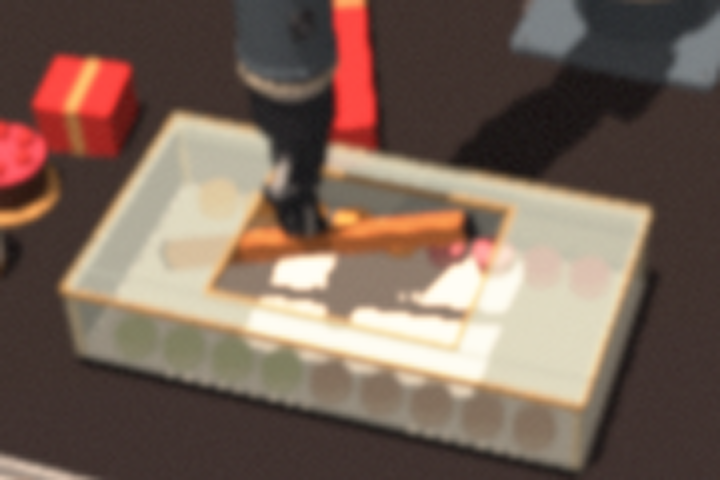

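```bash
cat >> h.py <<'E'
def tri(Pa,ua,Pb,ub):
    o1,d1=rays(Pa,[ua]);o2,d2=rays(Pb,[ub]);d1=d1[0];d2=d2[0]
    s=np.linalg.lstsq(np.c_[d1,-d2],o2-o1,rcond=None)[0];a=o1+s[0]*d1;b=o2+s[1]*d2
    return (a+b)/2,np.linalg.norm(a-b)
E
python3 - <<'E'
from h import *
_,Ps=load('side12');_,Pc=load('scene12')
S=lambda p:np.array(p)/6-.42+[200,130]
C=lambda p:np.array(p)/4-.375+[160,150]
print('endcap',tri(Ps,S((333,307)),Pc,C((472,224))))
# predicted cap centre for tilt t
g=np.array([.5654,-.1637,.1445]);u=np.array([-.08,.997,0])
for d in(10,15,20,25):
    t=np.radians(d);ax=u*np.cos(t)+[0,0,np.sin(t)];n=-u*np.sin(t)+[0,0,np.cos(t)]
    p=g-.0085*ax-.049*n+.155*ax+.012*n; q=g-.0085*ax-.049*n-.16*ax
    print(d,p.round(3),((proj(Ps,p)[0]-[200,130]+.42)*6).round(),((proj(Pc,p)[0]-[160,150]+.375)*4).round(),'low end',q.round(3))
E
```

```text
endcap (array([ 0.551661  , -0.00652506,  0.16234293]), np.float64(0.0012465374604379428))
10 [ 0.553 -0.013  0.134] [338. 336.] [464. 246.] low end [ 0.578 -0.321  0.067]
15 [ 0.553 -0.013  0.147] [338. 320.] [464. 236.] low end [ 0.577 -0.313  0.054]
20 [ 0.553 -0.014  0.16 ] [338. 304.] [463. 225.] low end [ 0.577 -0.305  0.041]
25 [ 0.554 -0.016  0.173] [340. 287.] [461. 214.] low end [ 0.576 -0.295  0.029]
```

Request:
step_arm([
  [0.4,0,0,0,255],
  [0.4,0,0,0,255],
  [0,0,0,0,255],
  [0,0,0,0,255],
], grip_force=50)

```text
t: 17.7
eef_pos: [0.5649, -0.156, 0.1254]
orientation: [[-0.078, 0.997, 0.0], [0.997, 0.078, -0.0], [-0.0, 0.0, -1.0]]
ft_force: [0.5, -0.3, -1.5]
finger_gap: 0.0133
```

Request:
step_arm([
  [1,0,-0.3,0,255],
  [1,0,-0.35,0,255],
  [1,0,-0.35,0,255],
  [1,0,-0.35,0,255],
  [1,0,-0.35,0,255],
  [0,0,0,0,255],
])

```text
t: 18.45
eef_pos: [0.5611, -0.1049, 0.1427]
orientation: [[-0.08, 0.997, 0.001], [0.997, 0.08, 0.0], [0.0, 0.001, -1.0]]
ft_force: [0.7, -0.9, -1.6]
finger_gap: 0.013
```

Run:
```python
from h import *
s=bot.state();print(s['t'],s['eef_pos'],s['ft_force'],s['ft_torque'],s['finger_gap'])
im,_=snap('side','side13');cv2.imwrite('pics/c13.png',cv2.resize(im[110:230,200:330],None,fx=5,fy=5,interpolation=cv2.INTER_CUBIC)[:,:,::-1])
im,_=snap('scene','scene13');cv2.imwrite('pics/d13.png',cv2.resize(im[150:270,160:340],None,fx=4,fy=4,interpolation=cv2.INTER_CUBIC)[:,:,::-1])
```

```text
18.45 [ 0.56108251 -0.1049059   0.14267975] [ 0.74865226 -0.93884176 -1.59174493] [-0.03796018 -0.02424918 -0.01753694] 0.013029026460480693
```

View pics/c13.png

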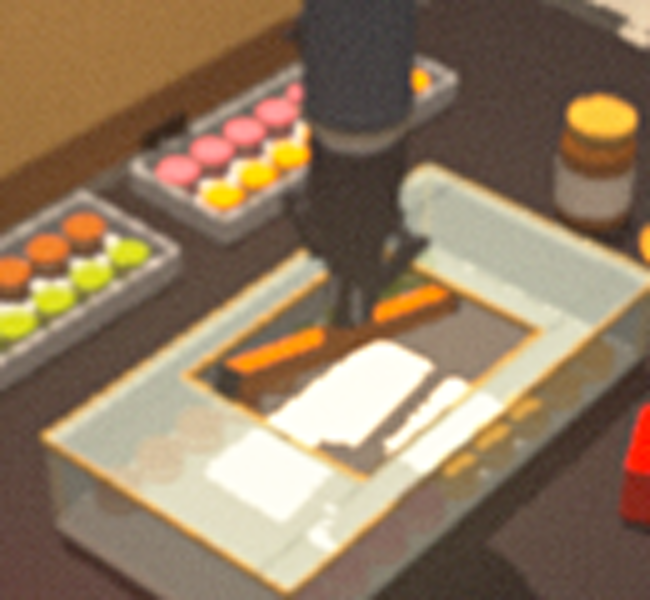

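View pics/d13.png

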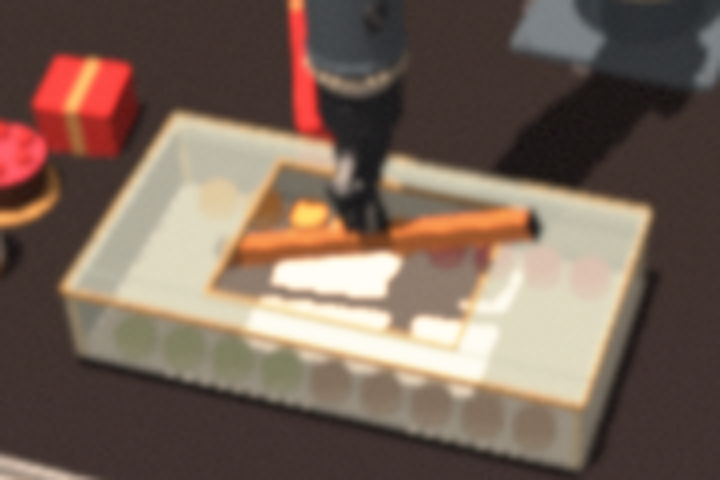

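Sliding out freely. I'll carry on along the bar, then straight up.

Request:
step_arm([
  [1,0,-0.35,0,255],
  [1,0,-0.35,0,255],
  [1,0,-0.35,0,255],
  [1,0,-0.35,0,255],
  [0.5,0,-0.2,0,255],
  [0,0,0,0,255],
])

```text
t: 19.3
eef_pos: [0.5574, -0.0608, 0.1585]
orientation: [[-0.079, 0.997, 0.0], [0.997, 0.079, 0.0], [-0.0, 0.0, -1.0]]
ft_force: [0.7, -0.1, -2.7]
finger_gap: 0.0127
```

Run:
```python
from h import *
s=bot.state();print(s['t'],s['eef_pos'],s['ft_force'],s['ft_torque'],s['finger_gap'])
im,_=snap('side','side14');cv2.imwrite('pics/c14.png',cv2.resize(im[110:230,200:330],None,fx=5,fy=5,interpolation=cv2.INTER_CUBIC)[:,:,::-1])
im,_=snap('scene','scene14');cv2.imwrite('pics/d14.png',cv2.resize(im[150:270,160:340],None,fx=4,fy=4,interpolation=cv2.INTER_CUBIC)[:,:,::-1])
```

```text
19.3 [ 0.55740823 -0.0607845   0.15849101] [ 0.67291086 -0.12816412 -2.74696559] [-0.04557672  0.01961452  0.00998002] 0.012671905202158778
```

View pics/c14.png

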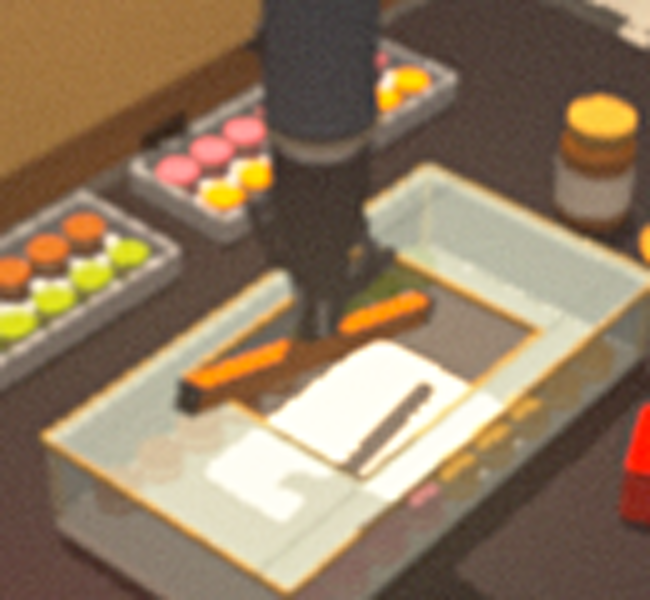

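View pics/d14.png

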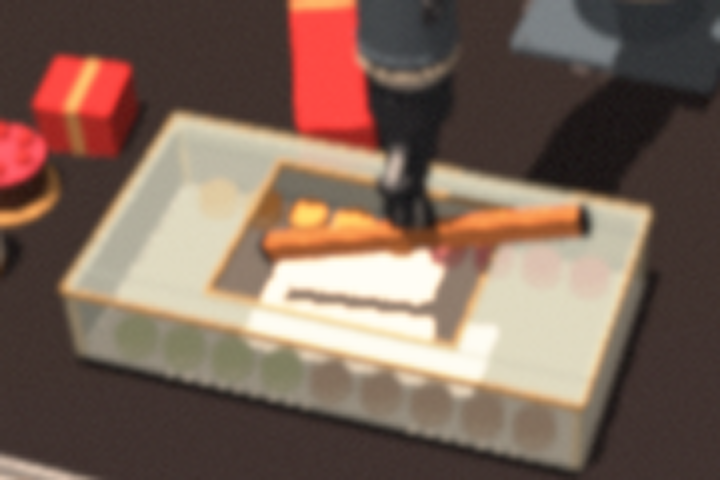

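Request:
step_arm([
  [0,0,-0.6,0,255],
  [0,0,-1,0,255],
  [0,0,-1.5,0,255],
  [0,0,-2,0,255],
  [0,0,-2,0,255],
  [0,0,-2,0,255],
  [0,0,-1.5,0,255],
  [0,0,-1,0,255],
  [0,0,-0.4,0,255],
  [0,0,0,0,255],
  [0,0,0,0,255],
  [0,0,0,0,255],
])

```text
t: 20.9
eef_pos: [0.5571, -0.0613, 0.2778]
orientation: [[-0.078, 0.997, -0.001], [0.997, 0.078, 0.0], [0.0, -0.001, -1.0]]
ft_force: [-0.8, 0.5, -1.7]
finger_gap: 0.0129
```

Run:
```python
from h import *
s=bot.state();print(s['t'],s['eef_pos'],s['ft_force'],s['ft_torque'],s['finger_gap'])
im,_=snap('side','side15');cv2.imwrite('pics/c15.png',cv2.resize(im[90:290,130:330],None,fx=3,fy=3,interpolation=cv2.INTER_CUBIC)[:,:,::-1])
im,_=snap('scene','scene15');cv2.imwrite('pics/d15.png',cv2.resize(im[130:290,130:400],None,fx=2.8,fy=2.8,interpolation=cv2.INTER_CUBIC)[:,:,::-1])
```

```text
20.9 [ 0.55712457 -0.06125225  0.27777652] [-0.79830643  0.45135331 -1.69431106] [ 0.04667649  0.00567633 -0.02498748] 0.012871418302069436
```

View pics/c15.png

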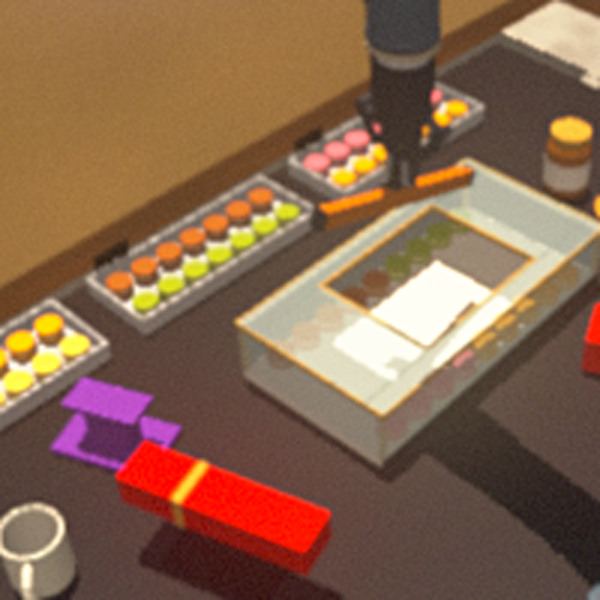

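View pics/d15.png

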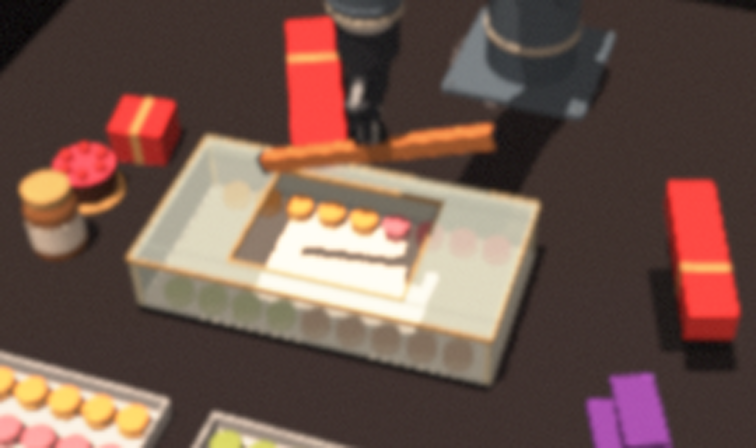

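Run:
```python
from h import *
_,Ps=load('side15');_,Pc=load('scene15')
S=lambda p:np.array(p)/3-.33+[130,90]
C=lambda p:np.array(p)/2.8-.32+[130,130]
print('low',tri(Ps,S((470,180)),Pc,C((264,161))));print('high',tri(Ps,S((322,213)),Pc,C((494,137))))
g=np.array([.5571,-.0613,.2968]);u=np.array([-.08,.997,0]);t=np.radians(20)
ax=u*np.cos(t)+[0,0,np.sin(t)];n=-u*np.sin(t)+[0,0,np.cos(t)];print('pred low',g-.0085*ax-.049*n-.16*ax)
```

```text
low (array([ 0.561677  , -0.20276265,  0.19978751]), np.float64(0.002759878712696091))
high (array([0.54678582, 0.08910717, 0.31222063]), np.float64(0.0068814305530261015))
pred low [ 0.56842634 -0.20245448  0.19312467]
```

Request:
step_arm([
  [0,0,0,0,255],
  [0,0,0,0,255],
  [0,0,0,0,255],
  [0,0,0,0,255],
])

```text
t: 21.5
eef_pos: [0.5573, -0.0613, 0.2783]
orientation: [[-0.078, 0.997, -0.0], [0.997, 0.078, -0.0], [-0.0, -0.0, -1.0]]
ft_force: [-0.5, -0.4, -2.5]
finger_gap: 0.0129
```

Run:
```python
from h import *
a,_=load('side15');b,_=snap('side','side16');print(np.abs(a.astype(int)-b).max(2).__gt__(40).sum(),bot.state()['eef_pos'],abs(bot.state()['dq']).max())
a,_=load('side4');d=(np.abs(a.astype(int)-b).max(2)>60);print('carton area diff',d[235:290,160:245].sum())
print(bot.close_job())
```

```text
2 [ 0.5573448  -0.06124708  0.27830958] 0.0009958606457977101
carton area diff 249
the job is handed in; nothing more can be done
None
```

Both parts of the job are done, and I handed it in at about 21.6 s of the 58 s allowed; no verdict was reported.

**Carton:** it lies flat on the brass-topped plinth. Its measured centre is (0.455, 0.344) m at about 17°, against a plinth centre of about (0.4555, 0.344) m at about 18°. The side view puts the carton centre about 3 mm lower in y.

**Divider:** I gripped it by its tab and shifted it along the case until one end sat under the opening. Raising it lightly against the glass edge then turned it in the pads to about 20°. The wrist sensor read about 3 to 4 N above the divider's weight during this. I slid it out along its own length and lifted it clear.

**Last checks:**
- The lower end's lower edge is at about 0.185–0.19 m and the other end is higher, so everything is more than 8 cm above the glass top.
- The gripper reads a 12.9 mm opening at 50 N. Two pictures 0.7 s apart are practically identical, and the joint speeds are near zero.
- A rough picture comparison around the carton, from just after release to the end, flagged 249 changed pixels. The likely cause is the arm's shadow having moved, since the carton itself looks unmoved. I did not measure its position again.
- I did not measure the bystanders again either; none looked moved in the last pictures.

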